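# Try the coin box lock with its panel key and put the key back

### The job

Try out the repaired lock of the photobooth's coin box: take the red-handled key from its orange holder, push it fully into the lock on top of the grey coin box, turn it clockwise (seen from above) to its stop, turn it back home and draw it out, then stand it in its holder again and let go. Be gentle: the keyhole sits a few millimetres off and has to be found by feel, the stop is different on every lock, and neither key nor lock may be forced. Leave the other parts on the shelf alone.

Things in the scene. Friction and masses are not known exactly. Their poses are not given: they have to be found in the camera images.
- key_center (a point): the upright key, 56 to 112 g: red handle 30 (x) x 10 (y) x 34 mm tall, under it a steel collar 32 mm across and 4 mm thick, under it a shank 6 mm across and 30 mm long; the shank's lowest 10 mm carry the bit, 20 (x) x 5 (y) mm. Same after half a turn about z. This point: on the key's axis, half-way up, at the handle's foot = collar's top, 34 mm above the bit's underside; z up, x along the bit
- key_tip (a point): centre of the underside of the key's bit, same axes as key_center
- key: the key as a whole; origin at the tip, same axes
- lock_face (a point): nominal keyhole centre: middle of the coin box, height of the lock plate's steel face, 62 mm over the shelf; z up, x along the keyhole's length. Keyhole: upright slot 23 (x) x 8 (y) mm, sharp-edged, 17 mm deep, parallel to these axes. Its true centre lies up to 3.5 mm off this point in x and up to 3.5 mm in y (height exact), fixed in a run: search for it by feel
- coinbox: grey coin box, fixed, 130 (x) x 110 (y) mm, lid 45 mm high, on it the steel lock plate 68 x 64 x 17 mm; origin under its centre, axes as lock_face. The bit turns in a hollow under the plate. The key is fully in when its collar rests on the plate (bit 30 mm deep); it comes out only in line with the slot. The plate is sprung: gives way downwards from 4 N, 2 N per mm, 6 mm. Over 35 N from the key does damage
- catch (a joint): the lock's hidden spring catch, rad, 0 at rest. The key, fully in, turns clockwise freely for 0.4 to 0.9 rad (differs each time), then pushes the catch 0.3 rad against a spring (0.04 rising to 0.08 N m about the key's axis) to 0.3, then meets the rubber-backed stop at 0.7 to 1.2 rad of key turn: torque jumps to 0.1 and climbs 0.015 N m per 0.01 rad, hard after 0.1 rad more. Springs back to 0 at home
- holder_hole (a point): mouth of the hole in the orange key holder, a fixed block 64 (x) x 52 (y) x 42 mm high; hole 27 (x) x 12 (y) mm, 36 mm deep, at the centre of its top; x, y along its sides, z up. The key hangs in it by its collar, which rests on the holder's top, handle upwards; the key's x lies roughly along the hole's x
- sprocket: matte black film sprocket wheel lying flat, 80 mm across, 22 mm high; leave alone
- gear: white nylon drive gear lying flat, 64 mm across, 24 mm high; leave alone
- bushing: bronze bushing standing, 32 mm across, 30 mm high; leave alone
- cup: pale grey plastic coin return cup, 80 mm across, 60 mm high; leave alone
- driver: screwdriver lying, 190 mm long; leave alone
- carriage_top (a point): top of the aluminium carriage on the short steel slide rail (rail 220 mm long, top of the carriage 37 mm high); leave alone
Mind the look-alikes: they are no part of the job. What is shaped like the key but turquoise is not meant. Of the things shaped like the part that bears holder_hole, the orange one is meant.

How it is judged:
By the outcome, as a careful person would: the job done as asked, in the order asked, and still so for the second after the job is handed in, with the robot touching nothing.
It also fails if it takes over 72 s, if anything falls off the work surface, if the arm or the gripper's body presses on something with over 40 N, if the wrist force passes 120 N, or if a joint passes its speed limit or range.

### The arm

A 6-joint arm with a two-finger parallel gripper is mounted at the origin on the work surface. World frame = base frame: x ahead of the robot, y to its left, z up, the work surface at z = 0. Lengths are in m, angles in degrees, forces in N, time in s.
With the tool pointing down it reaches from about 0.4 to 0.825 m from the base axis. Payload 7 kg.
Tool frame: the origin (TCP) lies at the very end of the fingers, on their centre line; the grasp point (between the pads) lies 19 mm behind it (r.hold_point_z is the distance from the TCP to the grasp point, in m); x points along the fingers, y is the direction in which the jaws open and shut, and the axes are right-handed (so a half turn about x gives the same grasp; the last joint's range is limited). The gripper opens to 88 mm and grips with 3 to 60 N. Pads are 19 mm wide; open, the fingers measure 130 mm over their backs; the gripper's body (78 mm by 193 mm) begins 47 mm behind the grasp point.
Start: joints at [84.231, 20.546, 0.682, 0, -70.136, -16.507], TCP at [0.256, 0.625, 0.227] pointing down, gripper open.
Joint ranges: [-176.03, 176.03], [-82.01, 121.73], [-58.28, 71.71], [-173.87, 95.51], [-174.79, -0.11], [-173.66, 173.66]. Speed limits (degrees/s): [136.94, 136.94, 172.46, 180, 180, 180].

### API

Orientations are given as [roll, pitch, yaw] about the fixed x, y, z axes, in that order (R = Rz(yaw) Ry(pitch) Rx(roll)).
In Python, from plant import r gives the robot as it stands. The module is installed in compiled form; this text tells all that it offers.
- The arm moves only by the shell command python3 -m creep 'ROWS' [FORCE]. ROWS is JSON, a list of rows, each a list of 7 numbers: the turn, a rotation vector about the tool's x, y, z in rad, then the shift along the tool's x, y, z in cm, then the opening in per cent of the stroke, from 0 (shut) to 100 (fully open). In form: [[rx, ry, rz, x, y, z, fingers], ...]. A call has 1 to 8 rows; each row shifts and turns the commanded pose from where the row before left it, along the tool's axes as they then stand; what a row does not reach is not made up. A row lasts 1/10 s, in which the tool goes at most 50 mm and 8.59 degrees, less where a joint would pass 70% of its speed; a pose out of reach is approached as far as the arm can. A call is refused whole if a number of a shift passes 5 or a number of a turn 0.15, either way. A call with a gripper value outside its range is refused whole. The fingers move at their own pace and stop on an object; FORCE is the grip in N (left out, the last holds). Time passes only in rows, so rows that do not move let the fingers close. It gives the time, the measured TCP pose, the force and the opening at its end, in the units of the state.
- r.get_state(): the state, without advancing time (a new reading comes with each control period).
- r.capture(name): name is "scene" or "top"; returns (picture, depth): 480x640x3 uint8, blue, green, red; 480x640 float32, m along the optical axis (not along the pixel's ray), 0 where there is no reading.
- r.camera_info(name): a dict with "fovy" (degrees; the focal length in pixels is half the picture's height over the tangent of half this angle, whatever the lens; pixels are square), "cx", "cy" (the principal point, pixels), "camera_from_world" (4x4, takes a point from world to camera coordinates). Camera axes: x right, y down, z forward; pixel columns grow to the right and rows downward; lengths in m; the calibration is good to about 2 mm. A picture is of the moment at which its call begins. camera_info takes no time and is no camera call.
- r.close_job(): hands the job in, once; it reports no verdict.
Trained networks look in the newest picture that a camera, given by its name, has taken for a name from the list of things; names that differ only in an ending like _2 or _b are one class to them, and where a whole thing is asked for, a point or a joint stands for the part that bears it (a point fixed in the world has none). Each returns a list of dicts, best first, with "score" (0 to 1); they miss things now and then, are a little off and sometimes report something else, mostly with a low value. They report only what shows in the picture. A call takes as long as a camera call. They do not tell look-alikes from the thing itself.
- r.look_for(query, camera): "rect" ([left, top, right, bottom] in pixels, round what is visible of it).
- r.masks_of(query, camera): "pixels" (480x640 bool, what is visible of it) and "rect" ([left, top, right, bottom] in pixels, round what is visible of it).
The state is a dict: "time_s": time; "joints": joint angles; "qd": joint speeds; "joint_torque": joint torques, N m; "tcp_pos": TCP position; "eef_rot": TCP orientation; "contact_force": force on the tool from outside, world axes, zero at the start; "moment": the same for the moment, N m; "gripper_width": finger opening in m.
Only numpy, scipy, OpenCV 4.12 (cv2) and the standard library are available. Lean on these libraries where they do the work, as an engineer would, in place of code of your own. Each camera call takes 0.05 s, during which the arm holds its last target. There are 200 camera calls.

## Working session

There is one attempt and no reset: what is moved stays moved. The work goes in short steps, Python scripts to look and compute and a shell command to move; the robot and the scene stay as the last step left them, time stands still between calls to the robot, and variables do not carry over. Pictures are saved under pics/ and viewed, about 8 in all and at most 12, crops included, and the job is handed in when it is done.

```bash
mkdir -p pics; cat > h.py <<'E'
from plant import r
import numpy as np, cv2
from scipy.spatial.transform import Rotation as R
def cap(n,f=None):
    p,d=r.capture(n)
    if f: cv2.imwrite('pics/'+f,p)
    return p,d
def world(n,u,v,z):
    c=r.camera_info(n);f=240/np.tan(np.radians(c['fovy']/2))
    ray=np.array([(u-c['cx'])/f,(v-c['cy'])/f,np.ones_like(u)*1.0])*z
    T=np.linalg.inv(c['camera_from_world']);return (T[:3,:3]@ray.reshape(3,-1)+T[:3,3:]).T
def cloud(n,d,m):
    v,u=np.nonzero(m&(d>0));return world(n,u,v,d[v,u])
def st():
    s=r.get_state();print({k:np.round(v,4).tolist() for k,v in s.items() if k not in('qd','joint_torque')});return s
E
python3 - <<'E'
from h import *
s=st()
ims=[]
for n in('scene','top'):
    p,d=cap(n,n+'0.png');ims.append(p)
    c=r.camera_info(n);print(n,c['fovy'],c['cx'],c['cy'],np.round(c['camera_from_world'],3).tolist())
    for q in('key','lock_face','coinbox','holder_hole'):
        for o in r.masks_of(q,n):
            P=cloud(n,d,o['pixels']); 
            if len(P)<5: continue
            zt=np.percentile(P[:,2],97);T=P[P[:,2]>zt-.006]
            print(n,q,round(o['score'],2),np.round(o['rect']).tolist(),'top',round(zt,3),np.round(np.median(T,0),3), p[o['pixels']].mean(0).round())
E
```

```text
{'time_s': 0.0, 'joints': [84.2303, 20.5906, 0.6319, -0.0201, -70.1366, -16.5057], 'tcp_pos': [0.2557, 0.6241, 0.2256], 'eef_rot': [95.3111, 89.9028, -106.9711], 'contact_force': [0.9666, 0.0855, -0.6674], 'moment': [0.0143, 0.0157, 0.0111], 'gripper_width': 0.0878}
scene 57.66844033136564 314.1626261802971 247.6729322202207 [[-0.314, 0.949, 0.015, 0.234], [0.626, 0.219, -0.749, -0.311], [-0.714, -0.225, -0.663, 1.506], [0.0, 0.0, 0.0, 1.0]]
scene key 0.67 [230.0, 223.0, 249.0, 245.0] top 0.068 [ 0.577 -0.258  0.066] [ 87. 104.  81.]
scene key 0.66 [265.0, 232.0, 279.0, 251.0] top 0.08 [ 0.594 -0.17   0.078] [ 60.  74. 118.]
scene key 0.44 [461.0, 314.0, 498.0, 346.0] top 0.023 [0.658 0.348 0.021] [33. 37. 41.]
scene lock_face 0.94 [378.0, 240.0, 443.0, 299.0] top 0.063 [0.55  0.176 0.061] [101. 112. 112.]
scene coinbox 0.78 [380.0, 239.0, 439.0, 297.0] top 0.063 [0.55  0.176 0.061] [101. 110. 111.]
scene holder_hole 0.87 [265.0, 207.0, 294.0, 238.0] top 0.044 [ 0.477 -0.186  0.041] [55. 96. 67.]
scene holder_hole 0.66 [255.0, 238.0, 284.0, 263.0] top 0.043 [ 0.605 -0.165  0.041] [ 48.  78. 132.]
top 56.88351005172579 315.86144328077273 250.43531957990209 [[0.012, -1.0, -0.023, -0.033], [-0.992, -0.009, -0.122, 0.631], [0.122, 0.024, -0.992, 1.079], [0.0, 0.0, 0.0, 1.0]]
top key 0.72 [209.0, 259.0, 265.0, 308.0] top 0.065 [0.546 0.175 0.062] [111. 110. 104.]
top key 0.64 [402.0, 266.0, 417.0, 281.0] top 0.07 [ 0.575 -0.259  0.067] [116. 128.  37.]
top key 0.62 [368.0, 262.0, 382.0, 274.0] top 0.082 [ 0.588 -0.17   0.08 ] [ 79.  78. 135.]
top lock_face 0.91 [208.0, 259.0, 264.0, 312.0] top 0.065 [0.546 0.175 0.062] [110. 110. 105.]
top coinbox 0.8 [207.0, 256.0, 261.0, 311.0] top 0.065 [0.546 0.175 0.062] [110. 111. 106.]
top holder_hole 0.8 [355.0, 253.0, 390.0, 282.0] top 0.046 [ 0.583 -0.169  0.043] [ 18.  96. 166.]
top holder_hole 0.74 [366.0, 299.0, 393.0, 332.0] top 0.046 [ 0.472 -0.186  0.043] [ 60. 126.  46.]
```

View pics/scene0.png

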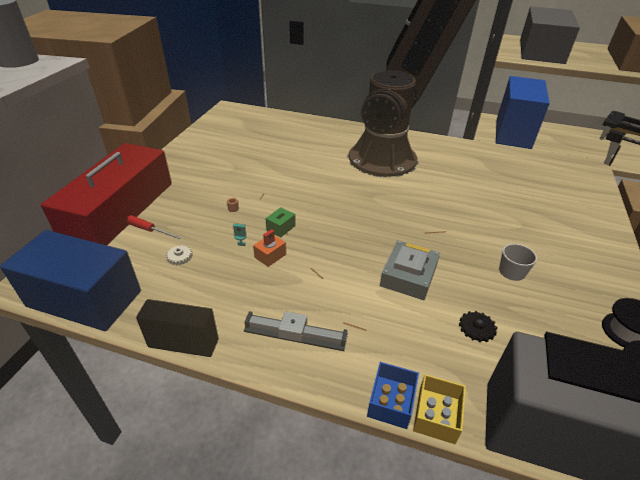

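View pics/top0.png

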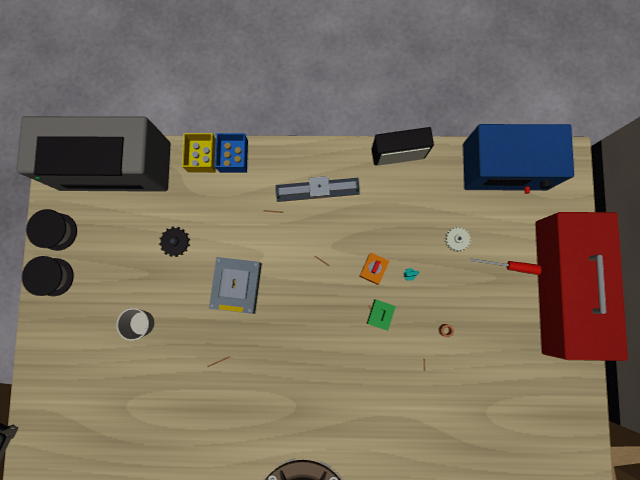

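The red key stands in the orange holder at top (375,267), with the turquoise look-alike at (411,273) and the green look-alike holder at (381,314). The coin box is at (235,285). Next I'll confirm with one crop and measure orientations.

```bash
python3 - <<'E'
from h import *
p=cv2.imread('pics/top0.png'); 
a=cv2.resize(p[235:345,345:435],None,fx=4,fy=4,interpolation=cv2.INTER_CUBIC);b=cv2.resize(p[245:325,195:275],None,fx=5,fy=5,interpolation=cv2.INTER_CUBIC)
b=cv2.copyMakeBorder(b,0,40,0,0,0);cv2.imwrite('pics/crop1.png',np.hstack([a,b]))
def rect(P,name):
    (c,s,an)=cv2.minAreaRect((P[:,:2]*1000).astype(np.float32));print(name,np.round(c,1),np.round(s,1),round(an,1),'n',len(P),'z',np.round(np.percentile(P[:,2],[5,50,95]),3),'med',np.round(np.median(P[:,:2],0),4))
for k in range(2):
  for n in('top','scene'):
    p,d=cap(n);hsv=cv2.cvtColor(p,cv2.COLOR_BGR2HSV)
    v,u=np.mgrid[:480,:640];W=world(n,u.ravel(),v.ravel(),d.ravel()).reshape(480,640,3)
    def near(x,y,h): return (abs(W[...,0]-x)<h)&(abs(W[...,1]-y)<h)&(d>0)
    H=hsv[...,0];S=hsv[...,1]
    hold=near(.583,-.169,.06)&(W[...,2]>.036)&(W[...,2]<.049);rect(W[hold],n+' holder')
    ky=near(.583,-.169,.05)&(W[...,2]>.065);rect(W[ky],n+' key')
    pl=near(.546,.175,.06)&(W[...,2]>.055)&(W[...,2]<.075);rect(W[pl],n+' plate')
    bx=near(.546,.175,.1)&(W[...,2]>.037)&(W[...,2]<.075);rect(W[bx],n+' box')
E
```

```text
top holder [ 588.7 -171.8] [51.9 64. ] 66.0 n 475 z [0.039 0.043 0.047] med [ 0.5879 -0.1708]
top key [ 589.3 -171.4] [10.7 29.6] 68.2 n 59 z [0.073 0.079 0.083] med [ 0.5898 -0.1699]
top plate [545.8 175.5] [65.3 67.9] 84.0 n 708 z [0.059 0.062 0.066] med [0.546 0.175]
top box [542.8 178.4] [111.6 130.1] 84.0 n 2244 z [0.042 0.047 0.065] med [0.5432 0.1761]
scene holder [ 588.8 -169.3] [56.  67.4] 65.2 n 312 z [0.038 0.041 0.047] med [ 0.5998 -0.1638]
scene key [ 590.7 -169.5] [13.4 31.5] 69.0 n 77 z [0.066 0.076 0.08 ] med [ 0.592  -0.1687]
scene plate [544.4 176.3] [64.6 75.7] 83.8 n 567 z [0.058 0.061 0.064] med [0.5505 0.1767]
scene box [543.  179.1] [110.2 135.8] 84.0 n 1763 z [0.042 0.046 0.063] med [0.5623 0.1788]
top holder [ 588.7 -171.8] [52.  64.2] 65.9 n 469 z [0.039 0.043 0.047] med [ 0.588  -0.1711]
top key [ 589.6 -171.4] [10.6 29.6] 66.0 n 58 z [0.072 0.08  0.083] med [ 0.5898 -0.1701]
top plate [545.6 175.1] [65.3 67.8] 84.0 n 706 z [0.059 0.063 0.066] med [0.5458 0.1748]
top box [542.7 179. ] [112.2 130.1] 84.1 n 2246 z [0.042 0.047 0.065] med [0.5428 0.176 ]
scene holder [ 588.9 -170.5] [55.6 65.9] 66.2 n 315 z [0.037 0.042 0.046] med [ 0.5996 -0.1632]
scene key [ 590.7 -169.7] [11.  32.1] 67.8 n 79 z [0.066 0.076 0.08 ] med [ 0.5926 -0.1689]
scene plate [545.9 176.4] [64.  71.4] 84.2 n 566 z [0.058 0.061 0.063] med [0.5501 0.1765]
scene box [542.9 179.1] [110.1 136.3] 84.0 n 1775 z [0.042 0.046 0.063] med [0.5626 0.1787]
```

View pics/crop1.png

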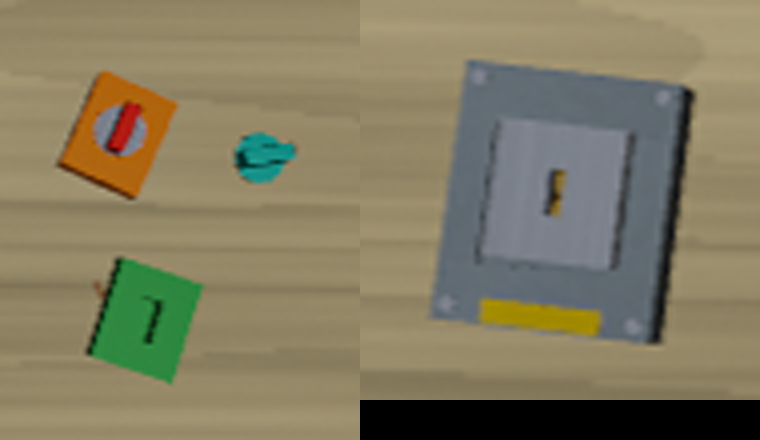

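The crop shows the red key in the orange holder (crop 120,125), turquoise key (260,157), green holder (145,320), and a keyhole near the middle of the plate (555,192). The red key in the orange holder is the one meant. The key and holder x axis is at about -23°, the lock at -6°.

```bash
cat >> h.py <<'E'
def goal(xyz,yaw,flip=0):
    """shift (tool cm) and rx needed; yaw of tool z (=key x) in deg"""
    s=r.get_state();M=R.from_euler('xyz',s['eef_rot'],degrees=True);p=np.array(s['tcp_pos'])
    a=np.radians(yaw+180*flip);G=R.from_matrix(np.array([[0,-np.sin(a),np.cos(a)],[0,np.cos(a),np.sin(a)],[-1,0,0]]))
    print('shift tool cm',np.round(M.inv().apply(np.array(xyz)-p)*100,2),'rotvec',np.round((M.inv()*G).as_rotvec(),3),'q6',round(s['joints'][5],1),'tcp',np.round(p,4),'F',np.round(s['contact_force'],1),'Mo',np.round(s['moment'],2),'w',round(s['gripper_width'],4),'t',round(s['time_s'],2))
def yaw():
    s=r.get_state();return np.degrees(np.arctan2(*R.from_euler('xyz',s['eef_rot'],degrees=True).as_matrix()[[1,0],2]))
E
python3 - <<'E'
from h import *
goal([.5895,-.171,.13],-23);goal([.5895,-.171,.13],-23,1);print(yaw())
E
```

```text
shift tool cm [  9.66  60.97 -61.03] rotvec [-3.129 -0.     0.   ] q6 -16.5 tcp [0.2559 0.6246 0.2266] F [0.8 0.  0.8] Mo [-0.08 -0.07  0.02] w 0.0877 t 0.7
shift tool cm [  9.66  60.97 -61.03] rotvec [0.013 0.    0.   ] q6 -16.5 tcp [0.2559 0.6246 0.2266] F [0.8 0.  0.8] Mo [-0.08 -0.07  0.02] w 0.0877 t 0.7
157.7211253359777
```

```bash
python3 -m creep '[[0,0,0,0.4,3.39,-3.39,40],[0,0,0,0.4,3.39,-3.39,40],[0,0,0,0.4,3.39,-3.39,40],[0,0,0,0.4,3.39,-3.39,40],[0,0,0,0.4,3.39,-3.39,40],[0,0,0,0.4,3.39,-3.39,40],[0,0,0,0.4,3.39,-3.39,40],[0,0,0,0.4,3.39,-3.39,40]]'
python3 -m creep '[[0,0,0,0.4,3.39,-3.39,40],[0,0,0,0.4,3.39,-3.39,40],[0,0,0,0.4,3.39,-3.39,40],[0,0,0,0.4,3.39,-3.39,40],[0,0,0,0.4,3.39,-3.39,40],[0,0,0,0.4,3.39,-3.39,40],[0,0,0,0.4,3.39,-3.39,40],[0,0,0,0.4,3.39,-3.39,40]]'
python3 -m creep '[[0,0,0,0,3.3,-3.3,40],[0,0,0,0,3,-3,40],[0,0,0,0,0,0,40]]'
python3 - <<'E'
from h import *
goal([.5895,-.171,.051],-23,1)
cap('top','t1.png');p,d=cap('scene');cv2.imwrite('pics/s1.png',cv2.resize(p[170:290,200:340],None,fx=4,fy=4))
E
```

```text
time_s: 1.5
tcp_pos: [0.4044, 0.2691, 0.1949]
eef_rot: [-107.1, 89.9, 50.7]
contact_force: [0.2, 0.7, -0.0]
gripper_width: 0.0361
time_s: 2.3
tcp_pos: [0.5529, -0.0849, 0.1628]
eef_rot: [-152.2, 89.9, 5.5]
contact_force: [0.4, -0.6, 0.8]
gripper_width: 0.0352
time_s: 2.6
tcp_pos: [0.5878, -0.1694, 0.1619]
eef_rot: [87.0, 89.9, -115.5]
contact_force: [-0.9, -0.1, 0.8]
gripper_width: 0.0349
shift tool cm [11.09  0.07 -0.22] rotvec [ 0.009  0.    -0.001] q6 65.2 tcp [ 0.5878 -0.1694  0.1619] F [-0.9 -0.1  0.8] Mo [ 0.01  0.11 -0.03] w 0.0349 t 2.6
```

View pics/s1.png

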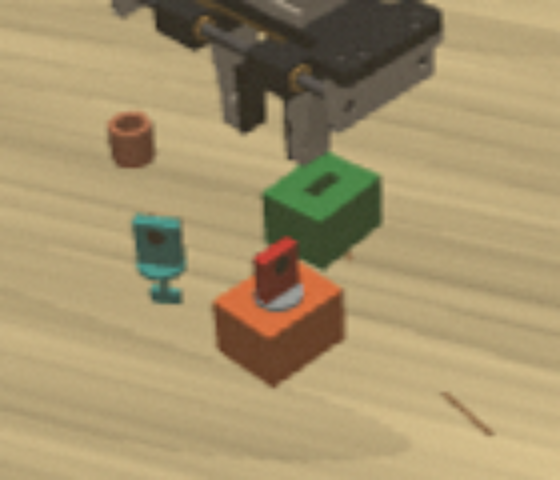

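The gripper hangs over the holder, with the key upright at crop (277,270) and the jaws straddling the handle's thin side. I'll descend and close.

```bash
python3 -m creep '[[0,0,0,2.5,0.07,-0.22,40],[0,0,0,2.5,0,0,40],[0,0,0,2.5,0,0,40],[0,0,0,2,0,0,40],[0,0,0,1.5,0,0,40],[0,0,0,0,0,0,40]]'
python3 - <<'E'
from h import *
goal([.5895,-.171,.051],-23,1)
E
python3 -m creep '[[0,0,0,0,0,0,20],[0,0,0,0,0,0,8],[0,0,0,0,0,0,0],[0,0,0,0,0,0,0],[0,0,0,0,0,0,0],[0,0,0,0,0,0,0]]' 25
python3 - <<'E'
from h import *
goal([.5895,-.171,.051],-23,1);print(yaw())
E
```

```text
time_s: 3.3
tcp_pos: [0.5867, -0.1652, 0.0508]
eef_rot: [16.4, 89.8, 174.2]
contact_force: [-1.5, 0.3, 0.1]
gripper_width: 0.0347
shift tool cm [-0.03  0.43 -0.48] rotvec [ 0.014  0.004 -0.001] q6 65.2 tcp [ 0.5867 -0.1652  0.0508] F [-1.5  0.3  0.1] Mo [ 0.01  0.08 -0.  ] w 0.0347 t 3.3
time_s: 3.9
tcp_pos: [0.588, -0.1684, 0.0539]
eef_rot: [110.3, 89.9, -92.0]
contact_force: [-2.2, -8.5, 5.2]
gripper_width: 0.0095
shift tool cm [ 0.29  0.18 -0.23] rotvec [ 0.013 -0.001 -0.002] q6 65.2 tcp [ 0.588  -0.1684  0.0539] F [-2.2 -8.5  5.2] Mo [-3.31  1.08 -0.08] w 0.0095 t 3.9
157.72439254528894
```

```bash
python3 -m creep '[[0,0,0,0,0.2,-0.1,0],[0,0,0,0,0,0,0],[0,0,0,0,0,0,0]]'
python3 - <<'E'
from h import *
for i in range(3):
    st(); cap('top')
M=R.from_euler('xyz',r.get_state()['eef_rot'],degrees=True); print('F tool',M.inv().apply(r.get_state()['contact_force']))
E
```

```text
time_s: 4.2
tcp_pos: [0.5887, -0.1694, 0.0537]
eef_rot: [170.6, 89.9, -31.7]
contact_force: [-2.0, -3.0, 4.9]
gripper_width: 0.0099
{'time_s': 4.2, 'joints': [2.2135, 23.8556, -19.3426, 0.0477, -46.75, 65.4708], 'tcp_pos': [0.5887, -0.1694, 0.0537], 'eef_rot': [170.6297, 89.9377, -31.6533], 'contact_force': [-1.9792, -2.9783, 4.9403], 'moment': [-0.8192, 0.8728, -0.0263], 'gripper_width': 0.0099}
{'time_s': 4.25, 'joints': [2.2163, 23.8545, -19.3409, 0.0481, -46.7509, 65.4706], 'tcp_pos': [0.5887, -0.1694, 0.0538], 'eef_rot': [171.4269, 89.9358, -30.8533], 'contact_force': [-1.8428, -2.4235, 5.1015], 'moment': [-0.8565, 0.8804, -0.0016], 'gripper_width': 0.01}
{'time_s': 4.3, 'joints': [2.218, 23.8558, -19.3423, 0.0471, -46.747, 65.4711], 'tcp_pos': [0.5887, -0.1694, 0.0537], 'eef_rot': [172.5235, 89.9352, -29.7551], 'contact_force': [-2.3455, -3.5325, 4.8249], 'moment': [-0.8994, 0.8563, -0.0253], 'gripper_width': 0.0098}
F tool [-4.94394156  3.76192321  1.57266481]
```

```bash
python3 -m creep '[[0,0,0,-0.3,0,0,0],[0,0,0,-0.5,0,0,0],[0,0,0,0,0,0,0]]'
python3 -m creep '[[0,0,0,-1,0,0,0],[0,0,0,-2,0,0,0],[0,0,0,-2,0,0,0],[0,0,0,-2,0,0,0],[0,0,0,0,0,0,0]]'
python3 - <<'E'
from h import *
goal([.5895,-.171,.051],-23,1)
p,d=cap('scene');cv2.imwrite('pics/s2.png',cv2.resize(p[150:290,190:350],None,fx=5,fy=4))
for o in r.masks_of('key','scene'): print(round(o['score'],2),o['rect'])
E
```

```text
time_s: 4.65
tcp_pos: [0.5885, -0.169, 0.0613]
eef_rot: [133.1, 90.0, -69.2]
contact_force: [-0.5, -3.6, 2.3]
gripper_width: 0.0096
time_s: 5.15
tcp_pos: [0.5911, -0.1687, 0.1345]
eef_rot: [-160.6, 89.6, -2.8]
contact_force: [1.2, -0.1, -0.7]
gripper_width: 0.0099
shift tool cm [8.35 0.29 0.11] rotvec [ 0.013 -0.006  0.002] q6 65.5 tcp [ 0.5911 -0.1687  0.1345] F [ 1.2 -0.1 -0.7] Mo [ 0.03 -0.04  0.02] w 0.0099 t 5.15
0.69 [267.2, 206.5, 274.4, 230.2]
0.59 [233.4, 225.5, 246.7, 245.0]
```

View pics/s2.png

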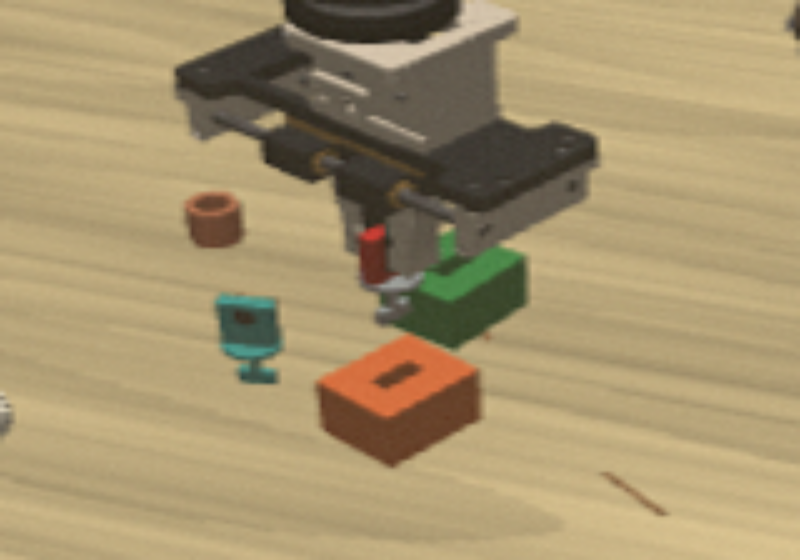

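The key is held, upright, in crop at (378,270), and the holder is empty. Next I'll estimate the keyhole visually from the first top image as the search prior.

```bash
python3 - <<'E'
from h import *
c=r.camera_info('top');f=240/np.tan(np.radians(c['fovy']/2));C=c['camera_from_world']
# rectify plate region onto the z=.062 plane, 0.5 mm grid in lock axes
def rect(p,x0,y0,yaw,z,h=45):
    g=np.arange(-h,h+.1,.5)/1000;X,Y=np.meshgrid(g,g);a=np.radians(yaw)
    P=np.stack([x0+X*np.cos(a)-Y*np.sin(a),y0+X*np.sin(a)+Y*np.cos(a),np.full_like(X,z)],-1)@C[:3,:3].T+C[:3,3]
    return cv2.remap(p,(f*P[...,0]/P[...,2]+c['cx']).astype(np.float32),(f*P[...,1]/P[...,2]+c['cy']).astype(np.float32),cv2.INTER_CUBIC)
p=cv2.imread('pics/top0.png')
q=rect(p,.5457,.1755,-6,.062);cv2.imwrite('pics/lockrect.png',cv2.resize(q,None,fx=2,fy=2))
pl=np.median(q[60:120,60:120].reshape(-1,3),0)
D=np.abs(q.astype(float)-pl).sum(2);D[:60]=0;D[120:]=0;D[:,:60]=0;D[:,120:]=0
D[D<40]=0;v,u=np.nonzero(D);w=D[v,u]
print('hole rel plate est (mm) weighted',(u*w).sum()/w.sum()/2-45,(v*w).sum()/w.sum()/2-45,'bbox',u.min()/2-45,u.max()/2-45,v.min()/2-45,v.max()/2-45)
q=rect(cv2.imread('pics/top0.png'),.5887,-.1718,-24,.042)
cv2.imwrite('pics/holdrect.png',q)
goal([.5457,.1755,.12],-6,1)
E
```

```text
hole rel plate est (mm) weighted 0.35750298789802315 0.08295671307472219 bbox -11.5 12.0 -5.0 4.5
shift tool cm [  1.15 -30.18  17.06] rotvec [-0.284 -0.002  0.001] q6 65.5 tcp [ 0.5891 -0.1685  0.1314] F [-0.2 -0.6 -1.6] Mo [-0.02  0.1   0.01] w 0.0098 t 5.25
```

View pics/lockrect.png

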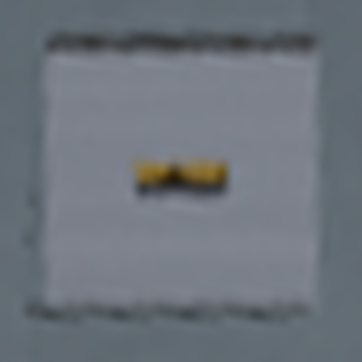

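```bash
python3 -m creep '[[0,0,0,0,-3.77,2.13,0],[0,0,0,0,-3.77,2.13,0],[0,0,0,0,-3.77,2.13,0],[0,0,0,0,-3.77,2.13,0],[0,0,0,0,-3.77,2.13,0],[0,0,0,0,-3.77,2.13,0],[0,0,0,0,-3.77,2.13,0],[0,0,0,0.5,-3.77,2.13,0]]'
python3 -m creep '[[-0.142,0,0,0.2,0,0,0],[-0.142,0,0,0,0,0,0],[0,0,0,0,0,0,0],[0,0,0,0,0,0,0]]'
python3 - <<'E'
from h import *
goal([.5457,.1755,.112],-6,1)
p,d=cap('scene');cv2.imwrite('pics/s3.png',cv2.resize(p[190:300,350:470],None,fx=5,fy=5))
E
```

```text
time_s: 6.05
tcp_pos: [0.5446, 0.1768, 0.1254]
eef_rot: [-89.5, 90.0, 68.2]
contact_force: [1.4, 0.3, -0.5]
gripper_width: 0.0097
time_s: 6.45
tcp_pos: [0.5449, 0.1748, 0.123]
eef_rot: [31.3, 89.9, -155.0]
contact_force: [-0.0, -0.7, -0.9]
gripper_width: 0.01
shift tool cm [ 1.1  -0.08 -0.07] rotvec [-0.004  0.001 -0.   ] q6 46.4 tcp [0.5449 0.1748 0.123 ] F [-0.  -0.7 -0.9] Mo [-0.07 -0.03 -0.01] w 0.01 t 6.45
```

View pics/s3.png

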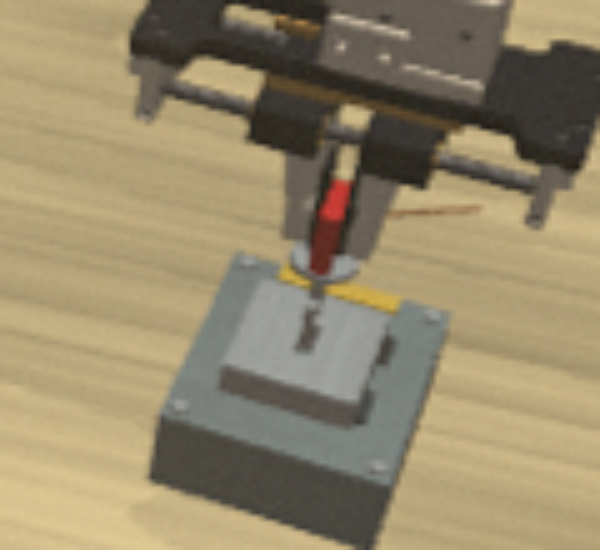

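The key hangs straight over the lock (crop ~315,300). Now I'll feel downward.

```bash
python3 -m creep '[[0,0,0,0.6,-0.08,-0.07,0],[0,0,0,0.5,0,0,0],[0,0,0,0,0,0,0]]'
python3 -m creep '[[0,0,0,0.3,0,0,0],[0,0,0,0.2,0,0,0],[0,0,0,0.1,0,0,0]]'
python3 -m creep '[[0,0,0,0.2,0,0,0],[0,0,0,0,0,0,0]]'
python3 -m creep '[[0,0,0,0.2,0,0,0],[0,0,0,0,0,0,0]]'
python3 -c "
from h import *
goal([.5457,.1755,.104],-6,1)"
```

```text
time_s: 6.8
tcp_pos: [0.5454, 0.175, 0.1114]
eef_rot: [33.0, 89.9, -153.1]
contact_force: [0.3, -0.2, -0.8]
gripper_width: 0.0099
time_s: 7.1
tcp_pos: [0.5459, 0.1755, 0.1063]
eef_rot: [36.9, 90.0, -149.1]
contact_force: [-0.2, -0.5, -1.6]
gripper_width: 0.0102
time_s: 7.3
tcp_pos: [0.5458, 0.1755, 0.1043]
eef_rot: [36.3, 90.0, -149.7]
contact_force: [0.1, 0.1, -1.8]
gripper_width: 0.0098
time_s: 7.5
tcp_pos: [0.5463, 0.1757, 0.1029]
eef_rot: [-159.9, 90.0, 14.1]
contact_force: [-1.1, 0.0, 3.5]
gripper_width: 0.0096
shift tool cm [-0.11  0.03  0.06] rotvec [ 0.    -0.001  0.   ] q6 46.6 tcp [0.5463 0.1757 0.1029] F [-1.1  0.   3.5] Mo [-0.12  0.33 -0.07] w 0.0096 t 7.5
```

```bash
python3 -m creep '[[0,0,0,0,0.1,0,0],[0,0,0,0,0.1,0,0],[0,0,0,0,0.1,0,0],[0,0,0,0,0.1,0,0],[0,0,0,0,0,0,0]]'
python3 -m creep '[[0,0,0,0,-0.2,0,0],[0,0,0,0,-0.2,0,0],[0,0,0,0,-0.1,0,0],[0,0,0,0,-0.1,0,0],[0,0,0,0,-0.1,0,0],[0,0,0,0,-0.1,0,0],[0,0,0,0,0,0,0]]'
```

```text
time_s: 8.0
tcp_pos: [0.5461, 0.1717, 0.1029]
eef_rot: [-151.0, 89.9, 23.0]
contact_force: [0.6, 2.6, 4.7]
gripper_width: 0.0097
time_s: 8.7
tcp_pos: [0.5455, 0.1779, 0.1021]
eef_rot: [58.5, 89.8, -127.5]
contact_force: [0.2, -8.0, 4.9]
gripper_width: 0.01
```

```bash
python3 -m creep '[[0,0,0,0.1,0.05,0,0],[0,0,0,0,0,0,0]]'
python3 -c "
from h import *
goal([.5457,.1755,.104],-6,1)"
```

```text
time_s: 8.9
tcp_pos: [0.5456, 0.1776, 0.1013]
eef_rot: [59.2, 89.8, -126.8]
contact_force: [-0.4, -7.2, 5.1]
gripper_width: 0.01
shift tool cm [-0.27  0.21 -0.03] rotvec [-0.     0.002 -0.003] q6 46.4 tcp [0.5456 0.1776 0.1013] F [-0.4 -7.2  5.1] Mo [-3.04  0.04 -0.01] w 0.01 t 8.9
```

```bash
python3 -m creep '[[0,0,0,0,0.2,0,0],[0,0,0,0,0,0.1,0],[0,0,0,0,0,0.1,0],[0,0,0,0,0,0.1,0],[0,0,0,0,0,0,0]]'
python3 -c "
from h import *
goal([.5457,.1755,.104],-6,1)"
```

```text
time_s: 9.4
tcp_pos: [0.5424, 0.177, 0.1009]
eef_rot: [35.5, 89.9, -150.6]
contact_force: [0.0, -3.4, -1.8]
gripper_width: 0.0099
shift tool cm [-0.31  0.12 -0.34] rotvec [-0.     0.001 -0.001] q6 46.3 tcp [0.5424 0.177  0.1009] F [ 0.  -3.4 -1.8] Mo [-1.46 -0.18  0.  ] w 0.0099 t 9.4
```

Vertical load vanished, so the bit is in the slot. I'll ease off the y wall and go down.

```bash
python3 -m creep '[[0,0,0,0.2,0.12,0,0],[0,0,0,0.3,0,0,0],[0,0,0,0,0,0,0]]'
python3 -c "
from h import *
goal([.5457,.1755,.074],-6,1)"
```

```text
time_s: 9.7
tcp_pos: [0.5427, 0.1764, 0.0959]
eef_rot: [-0.9, 90.0, 173.1]
contact_force: [-0.7, -0.8, -1.3]
gripper_width: 0.0102
shift tool cm [ 2.19  0.05 -0.31] rotvec [-0.     0.001  0.   ] q6 46.4 tcp [0.5427 0.1764 0.0959] F [-0.7 -0.8 -1.3] Mo [-0.43  0.05  0.02] w 0.0102 t 9.7
```

```bash
python3 -m creep '[[0,0,0,0.4,0.03,0,0],[0,0,0,0.4,0,0,0],[0,0,0,0.4,0,0,0],[0,0,0,0.4,0,0,0],[0,0,0,0,0,0,0]]'
python3 -m creep '[[0,0,0,0.2,0,0,0],[0,0,0,0.2,0,0,0],[0,0,0,0,0,0,0]]'
python3 -m creep '[[0,0,0,0.2,0,0,0],[0,0,0,0.1,0,0,0],[0,0,0,0,0,0,0]]'
python3 -c "
from h import *
goal([.5457,.1755,.074],-6,1)"
```

```text
time_s: 10.2
tcp_pos: [0.5426, 0.1758, 0.0798]
eef_rot: [30.1, 89.9, -156.0]
contact_force: [0.0, 0.2, -0.1]
gripper_width: 0.0098
time_s: 10.5
tcp_pos: [0.5429, 0.1758, 0.0763]
eef_rot: [29.0, 90.0, -157.0]
contact_force: [0.1, 0.4, 0.1]
gripper_width: 0.01
time_s: 10.8
tcp_pos: [0.543, 0.1759, 0.0737]
eef_rot: [167.8, 90.0, -18.2]
contact_force: [-0.3, 0.1, 0.3]
gripper_width: 0.0097
shift tool cm [-0.03  0.01 -0.27] rotvec [ 0. -0. -0.] q6 46.4 tcp [0.543  0.1759 0.0737] F [-0.3  0.1  0.3] Mo [-0.05  0.08 -0.  ] w 0.0097 t 10.8
```

```bash
python3 -m creep '[[0,0,0,0.15,0,0,0],[0,0,0,0,0,0,0]]'
python3 -m creep '[[0,0,0,0.1,0,0,0],[0,0,0,0,0,0,0]]'
python3 -m creep '[[0,0,0,0.1,0,0,0],[0,0,0,0,0,0,0]]'
python3 -c "
from h import *
goal([.5457,.1755,.074],-6,1)"
```

```text
time_s: 11.0
tcp_pos: [0.5432, 0.176, 0.0725]
eef_rot: [-155.8, 90.0, 18.2]
contact_force: [-2.5, -0.2, 5.1]
gripper_width: 0.0098
time_s: 11.2
tcp_pos: [0.5433, 0.176, 0.0717]
eef_rot: [-158.4, 90.0, 15.6]
contact_force: [-2.4, -0.0, 7.2]
gripper_width: 0.0098
time_s: 11.4
tcp_pos: [0.5433, 0.176, 0.0709]
eef_rot: [-159.1, 90.0, 15.0]
contact_force: [-2.6, -0.3, 8.8]
gripper_width: 0.0104
shift tool cm [-0.31  0.02 -0.25] rotvec [ 0.    -0.001  0.   ] q6 46.4 tcp [0.5433 0.176  0.0709] F [-2.6 -0.3  8.8] Mo [-0.15  1.11  0.05] w 0.0104 t 11.4
```

Collar is on the plate. I'll ease off to about 5–6 N and start turning clockwise (+rx).

```bash
cat >> h.py <<'E'
def tq(n=4):
    a=[];f=[];y=[]
    for i in range(n):
        s=r.get_state();a.append(s['moment'][2]);f.append(s['contact_force']);y.append(yaw());r.capture('top') if i<n-1 else 0
    y=np.array(y)%360
    print('Mz %.3f +- %.3f'%(np.mean(a),np.std(a)),'F',np.round(np.mean(f,0),1),'turn %.3f rad'%np.radians(174-y.mean()),'z',np.round(s['tcp_pos'],4),'t',round(s['time_s'],2))
E
python3 -m creep '[[0,0,0,-0.1,0,0,0],[0,0,0,0,0,0,0]]'
python3 -c "
from h import *
tq()"
python3 -m creep '[[0.1,0,0,0,0,0,0],[0.1,0,0,0,0,0,0],[0.05,0,0,0,0,0,0],[0,0,0,0,0,0,0]]'
python3 -c "
from h import *
tq()"
```

```text
time_s: 11.6
tcp_pos: [0.5432, 0.176, 0.0719]
eef_rot: [-155.1, 90.0, 19.0]
contact_force: [-2.3, -0.8, 7.3]
gripper_width: 0.0095
Mz -0.010 +- 0.014 F [-2.1 -0.4  7. ] turn -0.000 rad z [0.5432 0.176  0.0718] t 11.75
time_s: 12.15
tcp_pos: [0.544, 0.1764, 0.072]
eef_rot: [-133.7, 89.9, 25.9]
contact_force: [-1.4, 0.1, 6.5]
gripper_width: 0.0099
Mz -0.050 +- 0.028 F [-0.4  0.1  6.5] turn 0.250 rad z [0.544  0.1764 0.0721] t 12.3
```

```bash
python3 -m creep '[[0.1,0,0,0,0,0,0],[0.05,0,0,0,0,0,0],[0,0,0,0,0,0,0]]'
python3 -c "
from h import *
tq(6)"
python3 -m creep '[[0.1,0,0,0,0,0,0],[0,0,0,0,0,0,0]]'
python3 -c "
from h import *
tq(6)"
python3 -m creep '[[0.1,0,0,0,0,0,0],[0,0,0,0,0,0,0]]'
python3 -c "
from h import *
tq(6)"
python3 -m creep '[[0.1,0,0,0,0,0,0],[0,0,0,0,0,0,0]]'
python3 -c "
from h import *
tq(6)"
```

```text
time_s: 12.6
tcp_pos: [0.5441, 0.1766, 0.0721]
eef_rot: [-125.0, 89.8, 26.0]
contact_force: [-0.4, 0.5, 5.2]
gripper_width: 0.0097
Mz -0.038 +- 0.026 F [0.1 0.6 6.1] turn 0.400 rad z [0.5441 0.1765 0.0721] t 12.85
time_s: 13.05
tcp_pos: [0.5443, 0.1766, 0.0721]
eef_rot: [-119.2, 89.8, 26.0]
contact_force: [-0.6, 0.8, 6.4]
gripper_width: 0.0099
Mz -0.036 +- 0.021 F [0.  0.3 6. ] turn 0.500 rad z [0.5442 0.1766 0.0721] t 13.3
time_s: 13.5
tcp_pos: [0.5443, 0.1766, 0.0722]
eef_rot: [-112.8, 89.8, 26.6]
contact_force: [0.0, -0.8, 6.4]
gripper_width: 0.0099
Mz -0.032 +- 0.027 F [ 0.3 -0.   6.1] turn 0.600 rad z [0.5443 0.1766 0.0721] t 13.75
time_s: 13.95
tcp_pos: [0.5443, 0.1766, 0.0721]
eef_rot: [-107.7, 89.8, 26.0]
contact_force: [0.5, 0.1, 6.0]
gripper_width: 0.0099
Mz -0.038 +- 0.019 F [0.3 0.3 5.8] turn 0.700 rad z [0.5443 0.1766 0.0722] t 14.2
```

```bash
for i in 1; do python3 -m creep '[[0.06,0,0,0,0,0,0],[0,0,0,0,0,0,0]]' | tail -1
python3 -c "
from h import *
tq(6)"; python3 -m creep '[[0.06,0,0,0,0,0,0],[0,0,0,0,0,0,0]]' | tail -1
python3 -c "
from h import *
tq(6)"; python3 -m creep '[[0.06,0,0,0,0,0,0],[0,0,0,0,0,0,0]]' | tail -1
python3 -c "
from h import *
tq(6)"; done
```

```text
gripper_width: 0.0097
Mz 0.018 +- 0.030 F [0.1 0.3 6.1] turn 0.760 rad z [0.5443 0.1766 0.0722] t 14.65
gripper_width: 0.0097
Mz 0.020 +- 0.023 F [0.4 0.4 5.9] turn 0.820 rad z [0.5444 0.1767 0.0722] t 15.1
gripper_width: 0.0095
Mz 0.030 +- 0.020 F [0.6 0.4 5.9] turn 0.880 rad z [0.5444 0.1768 0.0722] t 15.55
```

```bash
python3 -m creep '[[0.06,0,0,0,0,0,0],[0.03,0,0,0,0,0,0],[0,0,0,0,0,0,0]]' | tail -1
python3 -c "
from h import *
tq(6)"; python3 -m creep '[[0.03,0,0,0,0,0,0],[0,0,0,0,0,0,0]]' | tail -1
python3 -c "
from h import *
tq(8)"; python3 -m creep '[[0.02,0,0,0,0,0,0],[0,0,0,0,0,0,0]]' | tail -1
python3 -c "
from h import *
tq(8)"
```

```text
gripper_width: 0.0093
Mz 0.044 +- 0.024 F [1.  0.7 6. ] turn 0.969 rad z [0.5446 0.1768 0.0723] t 16.1
gripper_width: 0.0099
Mz 0.063 +- 0.036 F [1.3 0.6 5.9] turn 0.999 rad z [0.5446 0.1769 0.0723] t 16.65
gripper_width: 0.0097
Mz 0.081 +- 0.018 F [1.  0.7 6. ] turn 1.019 rad z [0.5447 0.1769 0.0723] t 17.2
```

```bash
python3 -m creep '[[0.02,0,0,0,0,0,0],[0,0,0,0,0,0,0]]' | tail -1
python3 -c "
from h import *
tq(8)"
```

```text
gripper_width: 0.0098
Mz 0.083 +- 0.029 F [1.1 0.9 6.4] turn 1.039 rad z [0.5447 0.1769 0.0723] t 17.75
```

```bash
python3 -m creep '[[0.02,0,0,0,0,0,0],[0,0,0,0,0,0,0]]' | tail -1
python3 -c "
from h import *
tq(10)"
```

```text
gripper_width: 0.0101
Mz 0.112 +- 0.031 F [1.3 0.9 6.1] turn 1.059 rad z [0.5447 0.1769 0.0723] t 18.4
```

```bash
python3 -m creep '[[0.02,0,0,0,0,0,0],[0,0,0,0,0,0,0]]' | tail -1
python3 -c "
from h import *
tq(10)"
```

```text
gripper_width: 0.0098
Mz 0.151 +- 0.030 F [1.2 0.7 5.9] turn 1.079 rad z [0.5448 0.1769 0.0723] t 19.05
```

The torque now climbs at the stop's rate, so the stop is felt. Turning back home.

```bash
python3 -m creep '[[-0.12,0,0,0,0,0,0],[-0.12,0,0,0,0,0,0],[-0.12,0,0,0,0,0,0],[-0.12,0,0,0,0,0,0],[-0.12,0,0,0,0,0,0],[-0.12,0,0,0,0,0,0],[-0.12,0,0,0,0,0,0],[-0.12,0,0,0,0,0,0]]'
python3 -m creep '[[-0.06,0,0,0,0,0,0],[-0.06,0,0,0,0,0,0],[0,0,0,0,0,0,0],[0,0,0,0,0,0,0]]'
python3 -c "
from h import *
tq(8)"
```

```text
time_s: 19.85
tcp_pos: [0.5439, 0.1762, 0.072]
eef_rot: [-146.3, 89.9, 21.1]
contact_force: [-0.1, -0.6, 5.5]
gripper_width: 0.0099
time_s: 20.25
tcp_pos: [0.544, 0.1761, 0.072]
eef_rot: [-158.7, 89.9, 15.4]
contact_force: [0.5, -0.8, 6.3]
gripper_width: 0.0099
Mz 0.053 +- 0.020 F [ 0.3 -1.3  6.2] turn -0.001 rad z [0.544  0.1761 0.072 ] t 20.6
```

```bash
python3 -m creep '[[0,0,0,-0.3,0,0,0],[0,0,0,-0.4,0,0,0],[0,0,0,0,0,0,0]]'
python3 -c "
from h import *
tq(3)"
```

```text
time_s: 20.9
tcp_pos: [0.5429, 0.176, 0.0783]
eef_rot: [-95.4, 90.0, 78.6]
contact_force: [0.4, -0.1, -0.2]
gripper_width: 0.0102
Mz -0.006 +- 0.004 F [ 0.3 -0.3 -0.9] turn 0.000 rad z [0.5427 0.1758 0.0779] t 21.0
```

```bash
python3 -m creep '[[0,0,0,-0.4,0,0,0],[0,0,0,-0.4,0,0,0],[0,0,0,0,0,0,0]]'
python3 -m creep '[[0,0,0,-0.5,0,0,0],[0,0,0,-0.5,0,0,0],[0,0,0,0,0,0,0]]'
python3 -m creep '[[0,0,0,-0.7,0,0,0],[0,0,0,-1,0,0,0],[0,0,0,-1.5,0,0,0],[0,0,0,0,0,0,0],[0,0,0,0,0,0,0]]'
python3 -c "
from h import *
goal([.5887,-.1694,.13],-23,1)
p,d=cap('scene');cv2.imwrite('pics/s4.png',cv2.resize(p[170:300,350:470],None,fx=5,fy=4))"
```

```text
time_s: 21.3
tcp_pos: [0.5434, 0.1761, 0.0867]
eef_rot: [-146.0, 89.9, 28.0]
contact_force: [-1.3, -0.3, 0.2]
gripper_width: 0.0099
time_s: 21.6
tcp_pos: [0.5435, 0.1761, 0.0971]
eef_rot: [-146.3, 89.9, 27.8]
contact_force: [-0.3, -0.7, 0.2]
gripper_width: 0.0097
time_s: 22.1
tcp_pos: [0.5431, 0.1761, 0.1285]
eef_rot: [-129.3, 89.9, 44.7]
contact_force: [-0.3, -0.0, -0.6]
gripper_width: 0.0095
shift tool cm [-0.17 33.88 -8.15] rotvec [ 0.296 -0.001  0.001] q6 46.4 tcp [0.5431 0.1761 0.1285] F [-0.3 -0.  -0.6] Mo [-0.08  0.02 -0.05] w 0.0095 t 22.1
```

View pics/s4.png

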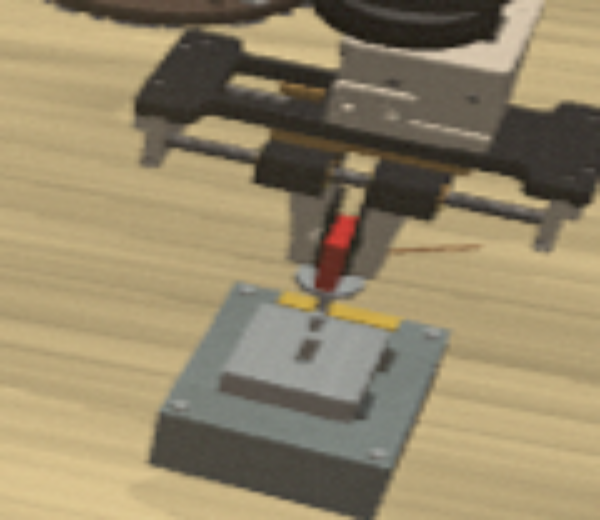

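The key is clear of the lock and upright. Back to the holder.

```bash
python3 -m creep '[[0,0,0,0,4.25,-1.01,0],[0,0,0,0,4.25,-1.01,0],[0,0,0,0,4.25,-1.01,0],[0,0,0,0,4.25,-1.01,0],[0,0,0,0,4.25,-1.01,0],[0,0,0,0,4.25,-1.01,0],[0,0,0,0,4.25,-1.01,0],[0,0,0,0,4.25,-1.01,0]]'
python3 -m creep '[[0.15,0,0,0,0,0,0],[0.15,0,0,0,0,0,0],[0,0,0,0,0,0,0],[0,0,0,0,0,0,0],[0,0,0,0,0,0,0]]'
python3 -c "
from h import *
goal([.5879,-.1706,.0877],-23.5,1)"
```

```text
time_s: 22.95
tcp_pos: [0.5873, -0.1724, 0.1273]
eef_rot: [0.5, 89.9, 174.5]
contact_force: [1.8, -0.6, -0.9]
gripper_width: 0.0101
time_s: 23.45
tcp_pos: [0.5877, -0.1703, 0.1278]
eef_rot: [18.7, 90.0, 175.7]
contact_force: [0.7, -0.2, -0.0]
gripper_width: 0.0101
shift tool cm [ 4.01  0.02 -0.03] rotvec [ 0.009  0.    -0.   ] q6 64.9 tcp [ 0.5877 -0.1703  0.1278] F [ 0.7 -0.2 -0. ] Mo [ 0.07 -0.01 -0.02] w 0.0101 t 23.45
```

```bash
python3 -m creep '[[0,0,0,1.5,0,0,0],[0,0,0,1.5,0,0,0],[0,0,0,1,0,0,0],[0,0,0,0,0,0,0],[0,0,0,0.3,0,0,0],[0,0,0,0.3,0,0,0],[0,0,0,0,0,0,0]]'
python3 -m creep '[[0,0,0,0.2,0,0,0],[0,0,0,0.2,0,0,0],[0,0,0,0,0,0,0]]'
python3 -c "
from h import *
goal([.5879,-.1706,.0537],-23.5,1)"
```

```text
time_s: 24.15
tcp_pos: [0.5878, -0.1706, 0.0821]
eef_rot: [-142.5, 90.0, 14.3]
contact_force: [0.2, -0.3, -0.5]
gripper_width: 0.0098
time_s: 24.45
tcp_pos: [0.5876, -0.1707, 0.0778]
eef_rot: [13.3, 90.0, 170.1]
contact_force: [0.3, 0.3, -0.6]
gripper_width: 0.0097
shift tool cm [ 2.41 -0.02 -0.02] rotvec [ 0.005  0.    -0.   ] q6 64.7 tcp [ 0.5876 -0.1707  0.0778] F [ 0.3  0.3 -0.6] Mo [-0.    0.03 -0.01] w 0.0097 t 24.45
```

In the hole without any contact force; I'll lower the rest.

```bash
python3 -m creep '[[0,0,0,0.5,0,0,0],[0,0,0,0.5,0,0,0],[0,0,0,0.5,0,0,0],[0,0,0,0.4,0,0,0],[0,0,0,0.2,0,0,0],[0,0,0,0,0,0,0]]'
python3 -m creep '[[0,0,0,0.15,0,0,0],[0,0,0,0,0,0,0]]'
python3 -m creep '[[0,0,0,0.15,0,0,0],[0,0,0,0,0,0,0]]'
```

```text
time_s: 25.05
tcp_pos: [0.5875, -0.1707, 0.0566]
eef_rot: [23.2, 90.0, -180.0]
contact_force: [-0.8, 0.2, -1.7]
gripper_width: 0.0102
time_s: 25.25
tcp_pos: [0.5878, -0.1707, 0.0556]
eef_rot: [-138.6, 90.0, 18.2]
contact_force: [-0.6, 0.3, -0.8]
gripper_width: 0.0102
time_s: 25.45
tcp_pos: [0.5877, -0.1707, 0.054]
eef_rot: [-52.9, 90.0, 103.9]
contact_force: [-0.4, 1.2, -0.7]
gripper_width: 0.01
```

```bash
python3 -m creep '[[0,0,0,0.15,0,0,0],[0,0,0,0,0,0,0]]'
python3 -m creep '[[0,0,0,0.1,0,0,0],[0,0,0,0,0,0,0]]'
python3 -c "
from h import *
tq(4)"
```

```text
time_s: 25.65
tcp_pos: [0.5879, -0.1708, 0.0537]
eef_rot: [170.2, 90.0, -32.9]
contact_force: [-2.7, 1.5, 8.2]
gripper_width: 0.0098
time_s: 25.85
tcp_pos: [0.5879, -0.1708, 0.0537]
eef_rot: [172.7, 89.9, -30.5]
contact_force: [-5.6, 2.7, 15.7]
gripper_width: 0.0098
Mz -0.021 +- 0.034 F [-5.9  2.5 15.5] turn 0.299 rad z [ 0.5879 -0.1708  0.0537] t 26.0
```

Collar is seated at the same height as at pickup. I'll relax, open, retreat.

```bash
python3 -m creep '[[0,0,0,-0.2,0,0,0],[0,0,0,0,0,0,0]]'
python3 -m creep '[[0,0,0,0,0,0,14],[0,0,0,0,0,0,20],[0,0,0,0,0,0,40],[0,0,0,0,0,0,40],[0,0,0,0,0,0,40]]'
python3 -m creep '[[0,0,0,-1,0,0,40],[0,0,0,-2,0,0,40],[0,0,0,-3,0,0,40],[0,0,0,-4,0,0,40],[0,0,0,-4,0,0,40],[0,0,0,0,0,0,40],[0,0,0,0,0,0,40]]'
python3 -c "
from h import *
p,d=cap('scene');cv2.imwrite('pics/s5.png',cv2.resize(p[180:280,200:340],None,fx=5,fy=5))
W=world('scene',*[a.ravel() for a in np.mgrid[:480,:640][::-1]],d.ravel()).reshape(480,640,3)
m=(abs(W[...,0]-.589)<.04)&(abs(W[...,1]+.17)<.04)&(W[...,2]>.06)&(W[...,2]<.1);P=W[m];print(P.mean(0),P[:,2].max(),cv2.minAreaRect((P[:,:2]*1000).astype(np.float32)))
st()"
```

```text
time_s: 26.2
tcp_pos: [0.588, -0.1707, 0.054]
eef_rot: [-157.5, 90.0, -0.7]
contact_force: [0.7, -0.1, -1.3]
gripper_width: 0.01
time_s: 26.7
tcp_pos: [0.5878, -0.1707, 0.0535]
eef_rot: [40.7, 90.0, -162.5]
contact_force: [0.7, -0.5, -0.3]
gripper_width: 0.0335
time_s: 27.4
tcp_pos: [0.5884, -0.1707, 0.1956]
eef_rot: [-153.6, 89.8, 3.2]
contact_force: [-0.1, 1.4, -0.5]
gripper_width: 0.035
[ 0.5930982  -0.16834314  0.07242638] 0.08171631725030215 ((591.772705078125, -169.7171630859375), (13.179709434509277, 31.949756622314453), 63.85604476928711)
{'time_s': 27.45, 'joints': [2.0701, 15.9175, -10.3436, -0.0218, -63.6895, 64.7379], 'tcp_pos': [0.5876, -0.1706, 0.1941], 'eef_rot': [-133.1444, 89.9469, 23.654], 'contact_force': [-0.6171, 0.2436, -0.7164], 'moment': [0.0207, 0.0302, 0.0059], 'gripper_width': 0.0352}
```

View pics/s5.png

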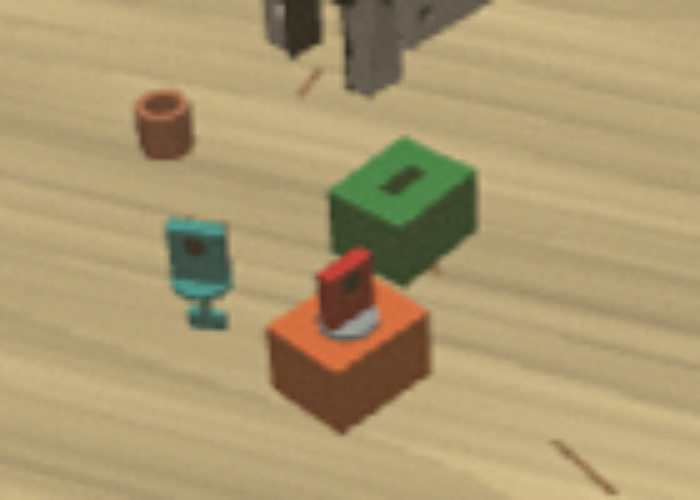

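The red key stands upright in the orange holder at crop (347,295), collar flat on its top, with the gripper clear above. Handing in.

```bash
python3 -c "
from h import *
print(r.close_job())"
```

```text
the job is handed in; nothing more can be done
None
```

The red-handled key has been through the lock and is back in its orange holder. I handed the job in at 27.5 s; the hand-in reports no verdict.

- **Keyhole:** I found it by feel, about 2.5 mm off my camera estimate of the plate's centre. I pushed the key in until its collar rested on the plate, at no more than about 9 N.
- **Turn:** I turned it clockwise about 1.08 rad. The catch came in near 0.7 rad and the stop near 1.0 rad. I stopped when the torque was climbing at the stop's rate, about 0.15–0.19 N m.
- **Home and out:** Turned back to 0.00 rad, the key drew out with no noticeable pull.
- **Last checks:** The collar seated at the same height as at pickup, with the TCP at 53.7 mm. The final picture shows the key upright in the orange holder, with the gripper open and clear. The turquoise key, green holder and bushing in that view were not touched.
- **Disagreements:**
  - The torque reading had an offset of about 0.04 N m that changed sign with the turning direction, so I judged the stop by how fast torque rose.
  - The push against the holder peaked briefly at about 16 N before I eased off.

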